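# Re-aim a spray head on its swivel stand

## Task

Swing the spray head on its swivel stand round to the index block: push the clamp lever anticlockwise until the clamp lets go, turn the head by its upright pin until the pointer lines up with the index block, then retighten the clamp by pushing the lever's ball slowly clockwise until it takes about 15 N to move it on, snug but not overtightened. Do not drag the head round while the clamp still bites, let go of everything at the end, and leave the bottle, tin, wrench and air cap alone.

Things in the scene. Friction and masses are not known exactly. Their poses are not given: they have to be found in the camera images.
- disc: Turntable: flat steel disc, 210 mm across, 30 to 40 mm above the bench, turning with the spray head. Origin on the swivel axis at bench height, z up; x is the way the spray head points, through the pointer; the tail with the pin lies along -x. Loose, it needs about 4 N at the pin to turn and stays where it is left. Spray head: up to 111 mm above the bench, its rear end 49 mm behind the axis.
- index: Index block that marks the wanted angle: fixed brass block 18 x 12 x 18 mm standing on the stand's rim, 133 mm from the swivel axis, with a thin tooth towards the disc. Origin on the swivel axis at bench height; x points from the axis to the block: the head is at the mark when the x axes of disc and index agree. It lies 0.16 to 1.0 rad anticlockwise (from above) of where the pointer starts.
- pointer_tip (a point): Tip of the dark pointer on the rim of the disc, 117 mm from the swivel axis, 40 mm above the bench. The disc can turn 0.8 rad either way from the middle of the engraved scale.
- index_tip (a point): Tip of the index block's tooth, 119 mm from the swivel axis, 40 mm above the bench.
- pin_top (a point): Centre of the top of the turning pin: upright round steel pin, 16 mm in diameter, 120 mm behind the swivel axis on the tail (24 mm wide, top 49 mm above the bench). The pin reaches 140 mm above the bench. Best gripped from above some 22 mm below its top, one finger on each side of the tail, and led along its circle.
- lever_ball (a point): Centre of the black ball (28 mm in diameter) at the end of the clamp lever, 150 mm above the bench, 80 mm from the lever's upright turning axis. The arm, an 11 mm rod, slopes down from ball to hub. Parts under the ball's path reach no higher than 112 mm. From above, clockwise tightens, anticlockwise loosens. The lever stays where it is left.
- lever_axis (a point): Point on the lever's upright turning axis, at the height of the ball (150 mm). The axis is 88 mm from the swivel axis, on the stand's left side. The lever sits at any angle on its screw, so its angle does not tell how tight it is. The clamp is left anywhere from lightly tight to too tight: turning the lever back 0.85 rad always frees the disc, and up to 1.0 rad is always free of stops.
- lever: Clamp lever with its screw, whose foot presses on the disc; origin on its axis at bench height, x towards the ball. Moving the ball clockwise takes 1 N while loose; once the screw bites 1 N + 0.19 N per newton of clamp force (about 450 N per rad of turn): 15 N at 75 N. When a push pauses, friction holds the lever and the reading sags to half or less: judge it while moving slowly. Loosening: under 14 N.
- bottle: Bystander: white plastic bottle, 56 mm across, 150 mm high; origin at the centre of its underside.
- tin: Bystander: steel tin, 84 mm across, 100 mm high; origin at the centre of its underside.
- wrench: Bystander: steel wrench 170 mm long lying flat; origin at its underside, about its middle.
- aircap: Bystander: spare brass air cap, 34 mm across, 20 mm high; origin at the centre of its underside.

How it is judged (in metres and radians):
On the way, in this order (a step that is already met when the one before it is completed fails the run):
1. the clamp is loosened: the screw under the lever no longer presses on the disc (contact force between lever and disc below 2 N), for 0.2 s.
2. with the clamp loose, the pointer is brought to the index block (within 0.035 rad) (angle between the x axis of disc and the x axis of index, either way round below 0.035 rad and contact force between lever and disc below 5 N), for 0.2 s.
At the end, for the whole second after the job is handed in: The head points at the index block within 0.035 rad (2 degrees) and stands still, and the clamp presses on the disc with 45 to 125 N (a slow push of about 10 to 24 N at the ball) (angle between the x axis of disc and the x axis of index, either way round below 0.035 rad and contact force between lever and disc between 45 and 125 N and angular speed of disc below 0.05 rad/s); the robot touches nothing.
It fails at once if the clamp is grossly overtightened (clamp force over 400 N) (contact force between lever and disc above 400 N).
It fails at once if the robot drags the head round while the clamp bites (pressing on it and turning it faster than 0.1 rad/s with more than 20 N of clamp force) (contact force between lever and disc above 20 N and angular speed of disc above 0.1 rad/s and contact force between any of the fingers, the arm and disc above 1 N).
It fails at once if the bottle, tin, wrench or air cap is disturbed (moved more than 20 mm) (distance of any of bottle, tin, wrench, aircap from where it was at the start of the episode above 0.02 m).
It also fails if it takes over 59 s, if anything falls off the work surface, if the arm or the gripper's body presses on something with over 40 N, if the wrist force passes 120 N, or if a joint passes its speed limit or range.

## Robot

A 6-joint arm with a two-finger parallel gripper is mounted at the origin on the work surface. World frame = base frame: x ahead of the robot, y to its left, z up, the work surface at z = 0. Lengths are in mm, angles in degrees, forces in N, time in s.
With the tool pointing down it reaches from about 375 to 900 mm from the base axis. Payload 3.1 kg.
Tool frame: the origin (TCP) lies midway between the tips of the shut fingers; the grasp point (between the pads) lies 19 mm behind it (env.grip_depth is the z of the grasp point in the tool frame, in mm); z points along the fingers, y is the line along which they close (so a half turn about z gives the same grasp; the last joint's range is limited). The gripper opens to 87 mm and grips with 3 to 60 N. Pads are 19 mm wide; open, the fingers measure 117 mm over their backs; the gripper's body (75 mm by 190 mm) begins 51 mm behind the grasp point.
Start: joints at [54.402, 30.224, 82.088, -0, 67.689, -10.227], TCP at [267.752, 564.717, 222.548] pointing down, gripper open.
Joint ranges: [-176.69, 176.69], [-43.24, 126.21], [12.49, 139.97], [-82, 262], [0, 151.66], [-163.58, 163.58]. Speed limits (degrees/s): [159.86, 159.86, 180, 180, 180, 180].

## Interface

Orientations are given as [roll, pitch, yaw] about the fixed x, y, z axes, in that order (R = Rz(yaw) Ry(pitch) Rx(roll)).
In Python, from workcell import env gives the robot as it stands.
- The arm moves only by the tool move_arm, never from a script. Its argument "plan" is a list of rows, each an object of numbers: "x", "y", "z": the shift along the tool's x, y, z in mm; "roll": the turn about the tool's z in rad. In form: [{"x": .., "y": .., "z": .., "roll": ..}, ...]. A call has exactly 8 rows; each row is the pose to reach, as a shift and turn from the pose commanded when the call began, along the tool's axes at that moment; what a row does not reach only later rows make up. A row lasts 1/12 s, in which the tool goes at most 41.7 mm and 7.16 degrees, less where a joint would pass 70% of its speed; a pose out of reach is approached as far as the arm can. A call with a gripper value outside its range is refused whole. "fingers" is the opening, from 0 (shut) to 1 (fully open), set as the call begins (left out, the last holds). The fingers move at their own pace and stop on an object; "grip_force" is the grip in N (left out, the last holds). Time passes only in rows, so rows that repeat a pose let the fingers close, or fill a call up. It gives the time, the measured TCP pose, the force, the opening and the grip force at its end, in the units of the state.
- env.read_state(): the state, without advancing time (a new reading comes with each control period).
- env.camera(name): name is "side" or "top" or "wrist"; returns a dict with "frame" (480x640x3 uint8, blue, green, red), "fx", "fy", "cx", "cy" (pixels), "world_from_camera" (4x4, takes a point from camera to world coordinates). Camera axes: x right, y down, z forward; pixel columns grow to the right and rows downward; lengths in mm; the calibration is good to about 2 mm. A picture is of the moment at which its call begins. There is no depth.
- env.close_job(): hands the job in; it is judged then, once.
Trained networks look in a picture, given as the dict that the camera call returned (one of the last four; its "shot" number tells which), for a name from the list of things; names that differ only in an ending like _2 or _b are one class to them, and where a whole thing is asked for, a point or a joint stands for the part that bears it (a point fixed in the world has none). Each returns a list of dicts, best first, with "confidence" (0 to 1); they miss things now and then, are a little off and sometimes report something else, mostly with a low value. They report only what shows in the picture. A call takes as long as a camera call.
- env.boxes_of(picture, label): "extent" ([left, top, right, bottom] in pixels, round what is visible of it).
- env.trace(picture, label): "region" (480x640 bool, what is visible of it) and "extent" ([left, top, right, bottom] in pixels, round what is visible of it).
- env.place_of(picture, label): "pixel" ([column, row] in pixels: a listed point, or the origin of a listed thing).
The state is a dict: "t": time; "joint_positions": joint angles; "joint_vel": joint speeds; "joint_efforts": joint torques, N m; "ee_pos": TCP position; "ee_rot": TCP orientation; "wrist_force": force on the tool from outside, world axes, zero at the start; "torque": the same for the moment, N m; "width": finger opening in mm; "grip_force": force on a finger pad.
Only numpy, scipy, OpenCV 4.12 (cv2) and the standard library are available. Lean on these libraries where they do the work, as an engineer would, in place of code of your own. Each camera call takes 0.05 s, during which the arm holds its last target. There are 200 camera calls.

## Working session

There is one attempt and no reset: what is moved stays moved. The work goes in short steps, Python scripts to look and compute and a tool call to move; the robot and the scene stay as the last step left them, time stands still between calls to the robot, and variables do not carry over. Pictures are saved under pics/ and viewed, at most 10 in all, crops included, and the job is handed in when it is done.

Besides the shell and the picture viewer there is one more tool, called after ">>>" by a JSON object that holds its "api" and its "payload". move_arm: Moves the arm, as the interface text tells. Its arguments: {"type":"object","properties":{"plan":{"type":"array"},"fingers":{"type":"number"},"grip_force":{"type":"number"}},"required":["plan"]}

```bash
mkdir -p pics
cat > h.py <<'E'
import numpy as np, cv2
from workcell import env
def ray(p,px):
    M=np.array(p["world_from_camera"],float)
    d=np.array([(px[0]-p["cx"])/p["fx"],(px[1]-p["cy"])/p["fy"],1.0])
    return M[:3,3], M[:3,:3]@d
def atz(p,px,z):
    o,d=ray(p,px); return o+d*(z-o[2])/d[2]
def proj(p,w):
    M=np.array(p["world_from_camera"],float); c=M[:3,:3].T@(np.array(w)-M[:3,3])
    return np.array([p["fx"]*c[0]/c[2]+p["cx"],p["fy"]*c[1]/c[2]+p["cy"]])
E
python3 - <<'E'
from h import *
Z=dict(pointer_tip=40,index_tip=40,pin_top=140,lever_ball=150,lever_axis=150,disc=0,lever=0,index=0,bottle=0,tin=0,wrench=0,aircap=0)
ps=[]
for n in ["top","side"]:
    p=env.camera(n); cv2.imwrite(f"pics/{n}0.png",p["frame"])
    print(n,np.round(np.array(p["world_from_camera"])[:3,3]))
    for k,z in Z.items():
        for r in env.place_of(p,k)[:2]:
            print(k,np.round(r["pixel"],1),round(r["confidence"],2),np.round(atz(p,r["pixel"],z),1))
s=env.read_state(); print(s)
E
```

```text
top [ 4.260e+02 -1.000e+00  1.271e+03]
pointer_tip [351.4 190.2] 0.71 [688.4 -75.3  40. ]
pointer_tip [273.3 196.5] 0.35 [676.2 117.8  40. ]
index_tip [328. 190.] 0.63 [690.  -17.5  40. ]
pin_top [323.5 280.1] 0.69 [464.8  -1.9 140. ]
lever_ball [272.7 198.7] 0.79 [648.8 108.5 150. ]
lever_axis [302.3 215.4] 0.82 [609.6  42.7 150. ]
disc [336.5 234. ] 0.9 [585.  -37.2   0. ]
disc [306.4 224.3] 0.24 [611.2  38.4   0. ]
lever [308.  222.4] 0.74 [616.   34.3   0. ]
tin [185.4 235.9] 0.93 [587.6 343.8   0. ]
wrench [189.4 303.6] 0.94 [418.1 331.6   0. ]
aircap [301.4 217.6] 0.57 [628.6  50.9   0. ]
aircap [467.1 206.6] 0.49 [ 648.8 -371.2    0. ]
side [ 263. -684.  734.]
pointer_tip [379.5 269.7] 0.89 [687.  -69.3  40. ]
pointer_tip [369.9 253.3] 0.66 [695.4 -11.   40. ]
index_tip [369.2 252.9] 0.57 [694.6  -9.1  40. ]
index_tip [347.2 441.9] 0.54 [ 438.5 -389.7   40. ]
pin_top [271.6 244.6] 0.6 [463.1   2.9 140. ]
pin_top [332.1 190.5] 0.36 [665.1 131.8 140. ]
lever_ball [333.5 192.6] 0.94 [657.3 108.5 150. ]
lever_axis [329.4 214.7] 0.57 [610.4  33.3 150. ]
disc [331.2 291.8] 0.57 [575
[... 235 characters left out ...]
26.4   0. ]
{'t': 1.3, 'joint_positions': array([ 5.44037822e+01,  3.02234854e+01,  8.20872368e+01,  3.51480436e-04,
        6.76918514e+01, -1.02281309e+01]), 'joint_vel': array([-0.06154285,  0.0385778 , -0.00658094, -0.05491755, -0.04458316,
        0.09061873]), 'joint_efforts': array([-7.66800076e-05, -4.40017533e+01, -1.76980448e+01,  6.34495611e-02,
        5.03684347e-02, -2.00539660e-05]), 'ee_pos': array([267.73104145, 564.71684391, 222.55118392]), 'ee_rot': array([-1.79997525e+02, -7.76991938e-04,  1.54631780e+02]), 'wrist_force': array([-0.53569821, -0.29301719,  0.69443548]), 'torque': array([ 0.00371375, -0.00188782, -0.01552944]), 'grip_force': 0.0, 'width': 86.88048581340578}
```

Run:
```python
import cv2,numpy as np
t=cv2.imread("pics/top0.png");s=cv2.imread("pics/side0.png")
a=cv2.resize(t[165:305,250:400],None,fx=2.6,fy=2.6,interpolation=3)
b=cv2.resize(s[170:310,250:400],None,fx=2.6,fy=2.6,interpolation=3)
cv2.imwrite("pics/c0.png",np.hstack([a,b]))
```

```text
(no output)
```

View pics/top0.png

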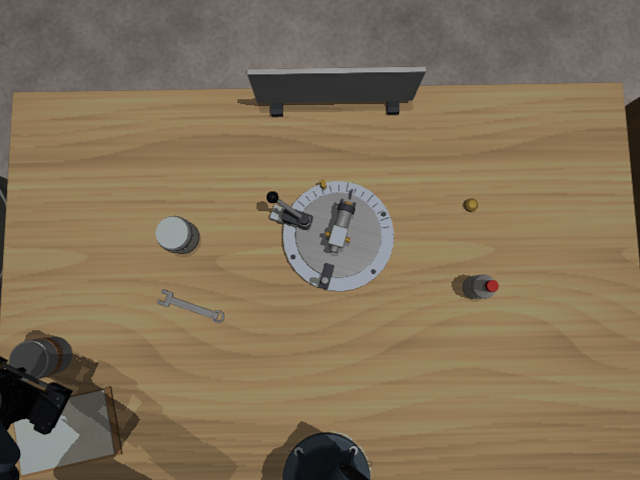

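View pics/c0.png

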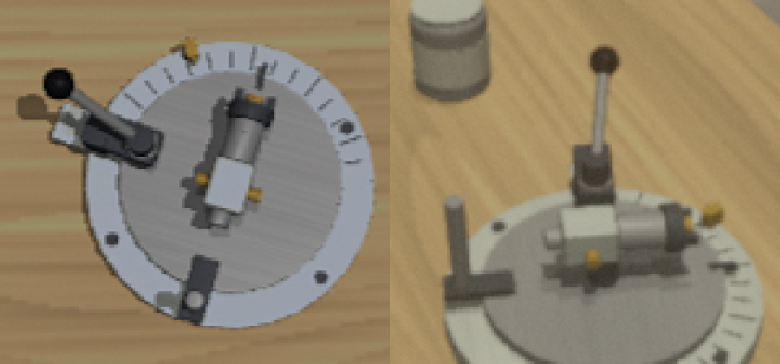

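The pictures agree with the networks: ball at about (272,197), pointer (351,190), index tooth (324,188), pin (324,280) in the top view. Next I fit the geometry from both views.

```bash
cat >> h.py <<'E'
from scipy.optimize import least_squares
def pts(v):
    cx,cy,d,i,l,b=v; u=lambda a:np.array([np.cos(a),np.sin(a)]); C=np.array([cx,cy])
    A=C+88*u(l)
    f=lambda q,z:np.array([*q,z])
    return dict(pointer_tip=f(C+117*u(d),40),index_tip=f(C+119*u(i),40),pin_top=f(C-120*u(d),140),
      lever_axis=f(A,150),lever_ball=f(A+80*u(b),150),disc=f(C,0),index=f(C,0),lever=f(A,0))
V0=[585,-40,-.3,.2,1.25,1.0]
def fit(ps,v0=V0,extra=(),keys=("pointer_tip","index_tip","pin_top","lever_axis","lever_ball","disc","lever")):
    obs=[]
    for p in ps:
        for k in keys:
            for r in env.place_of(p,k):
                px=np.array(r["pixel"])
                if np.linalg.norm(px-proj(p,pts(v0)[k]))<30*p["fx"]/600 and r["confidence"]>.3:
                    obs.append((p,k,px));break
    obs+=list(extra)
    F=lambda v:np.concatenate([(proj(p,pts(v)[k])-x) for p,k,x in obs])
    s=least_squares(F,v0,loss="soft_l1",f_scale=1.5,x_scale=[10,10,.1,.1,.1,.1])
    r=F(s.x).reshape(-1,2)
    for (p,k,x),e in zip(obs,r): print(p["shot"],k,np.round(x,1),np.round(e,1))
    return s.x
def show(v):
    print("C",np.round(v[:2],1),"ang deg disc,idx,levaxis,ball",np.round(np.degrees(v[2:]),1))
    for k,q in pts(v).items(): print(k,np.round(q,1))
def shift(w,yaw,s=None):
    "tool shift (mm) and roll (rad) to reach world w, yaw deg"
    s=s or env.read_state(); y0=s["ee_rot"][2]; a=np.radians(y0); d=np.array(w)-s["ee_pos"]
    dy=(yaw-y0+180)%360-180
    return np.round([d[0]*np.cos(a)+d[1]*np.sin(a), d[0]*np.sin(a)-d[1]*np.cos(a), -d[2], -np.radians(dy)],3)
E
python3 - <<'E'
from h import *
ps=[env.camera("top"),env.camera("side")]
print(ps[0]["fx"],ps[1]["fx"])
v=fit(ps); show(v); np.save("v.npy",v)
A=pts(v)["lever_axis"][:2]; 
# viewing pose behind
print(shift([540,20,330],0))
E
```

```text
507.12747308166115 446.4877116555536
3 pointer_tip [351.  188.3] [0.1 0.7]
3 index_tip [327.7 188.6] [-0.6 -1.1]
3 pin_top [324.1 278.8] [0.4 1.1]
3 lever_axis [301.2 215.3] [ 1.3 -0.8]
3 lever_ball [270.9 199.4] [ 0.4 -1.7]
3 disc [336.7 234. ] [0.9 2. ]
3 lever [308.8 221.1] [-3.9  3. ]
4 pointer_tip [384.1 270.6] [-1.7 -0. ]
4 index_tip [368.5 255.6] [ 2.6 -1.3]
4 pin_top [273.7 247.7] [ 0.1 -1.4]
4 lever_axis [327.5 211.9] [0.7 0.5]
4 lever_ball [332.9 190.6] [-2.3  1.9]
4 disc [329.5 289.7] [ 1.5 -1.4]
C [579.8 -39.9] ang deg disc,idx,levaxis,ball [-17.3  11.9  68.8  60.4]
pointer_tip [691.5 -74.6  40. ]
index_tip [696.2 -15.3  40. ]
pin_top [465.2  -4.2 140. ]
lever_axis [611.7  42.1 150. ]
lever_ball [651.2 111.7 150. ]
disc [579.8 -39.9   0. ]
index [579.8 -39.9   0. ]
lever [611.7  42.1   0. ]
[-479.371 -375.512 -107.474    2.699]
```

Run:
```python
from h import *
print(shift([640,95,300],60.4))
```

```text
[-537.592 -264.898  -77.474    1.645]
```

>>> {"api": "move_arm", "payload": {"plan": [{"x":-10,"y":-5,"z":-30,"roll":0.1},{"x":-40,"y":-20,"z":-60,"roll":0.2},{"x":-75,"y":-36,"z":-77,"roll":0.3},{"x":-110,"y":-53,"z":-77,"roll":0.42},{"x":-145,"y":-71,"z":-77,"roll":0.54},{"x":-180,"y":-89,"z":-77,"roll":0.66},{"x":-215,"y":-106,"z":-77,"roll":0.78},{"x":-250,"y":-123,"z":-77,"roll":0.9}], "fingers": 0.7}}

```text
t: 2.77
ee_pos: [441.7, 344.9, 299.9]
ee_rot: [180.0, -0.0, 102.7]
wrist_force: [0.3, 0.5, -0.6]
width: 61.2
grip_force: 0.0
```

Run:
```python
from h import *
print(shift([640,95,300],60.4))
```

```text
[-2.87410e+02  1.38306e+02 -1.43000e-01  7.39000e-01]
```

>>> {"api": "move_arm", "payload": {"plan": [{"x":-36,"y":17,"z":0,"roll":0.1},{"x":-72,"y":34,"z":0,"roll":0.22},{"x":-108,"y":52,"z":0,"roll":0.34},{"x":-144,"y":69,"z":0,"roll":0.46},{"x":-180,"y":86,"z":0,"roll":0.58},{"x":-216,"y":104,"z":0,"roll":0.69},{"x":-252,"y":121,"z":0,"roll":0.74},{"x":-287,"y":138,"z":0,"roll":0.74}]}}

```text
t: 3.43
ee_pos: [641.3, 96.1, 299.6]
ee_rot: [180.0, -0.0, 60.5]
wrist_force: [0.6, -0.2, -0.1]
width: 61.2
grip_force: 0.0
```

Run:
```python
from h import *
env.camera("wrist")
p=env.camera("wrist"); cv2.imwrite("pics/w1.png",p["frame"]); print(p["fx"],np.round(p["world_from_camera"],2))
v=np.load("v.npy")
for k in pts(v):
    print(k,np.round(proj(p,pts(v)[k])),[(np.round(r["pixel"],1),round(r["confidence"],2)) for r in env.place_of(p,k)[:2]])
print(env.read_state()["ee_pos"],env.read_state()["wrist_force"])
```

```text
401.27708207015206 [[ 8.7000e-01 -4.8000e-01 -1.3000e-01  6.8305e+02]
 [-4.9000e-01 -8.3000e-01 -2.4000e-01  1.5637e+02]
 [ 1.0000e-02  2.8000e-01 -9.6000e-01  4.6176e+02]
 [ 0.0000e+00  0.0000e+00  0.0000e+00  1.0000e+00]]
pointer_tip [425. 300.] [(array([314. , 238.4]), 0.53)]
index_tip [406. 256.] [(array([401.1, 249.4]), 0.59)]
pin_top [202. 396.] []
lever_axis [313. 289.] [(array([315.2, 291.2]), 0.84)]
lever_ball [312. 195.] [(array([313.6, 194.9]), 0.71)]
disc [325. 305.] [(array([322.5, 306.7]), 0.76)]
index [325. 305.] []
lever [314. 239.] [(array([309.4, 236. ]), 0.7)]
[639.53848453  99.43947351 299.87808019] [-0.09165792  0.0242643   0.31878338]
```

View pics/w1.png

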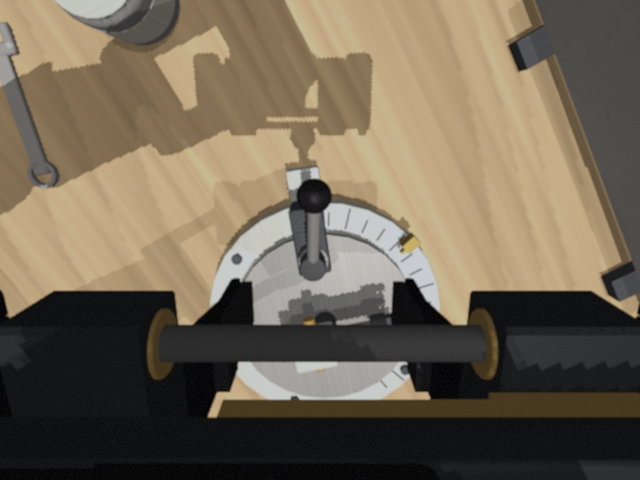

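Run:
```python
from h import *
v=np.load("v.npy")
ps=[env.camera("top"),env.camera("side"),env.camera("wrist")]
p=ps[2]
v=fit(ps,v,keys=("pointer_tip","index_tip","pin_top","lever_axis","lever_ball","disc")); show(v); np.save("v.npy",v)
s=env.read_state();print(s["ee_pos"],s["ee_rot"])
b=pts(v)["lever_ball"]
for z in (200,138): print(shift([b[0],b[1],z],np.degrees(v[5])))
```

```text
7 pointer_tip [352.7 190.8] [-0.1 -1. ]
7 index_tip [351.1 187.6] [-23.6   0.5]
7 pin_top [321.8 278.9] [2.  1.3]
7 lever_axis [301.4 218.7] [ 1.9 -4.3]
7 disc [334.3 232.4] [3.8 4.2]
8 pointer_tip [380.5 269.4] [1.9 2.5]
8 pin_top [271.8 244.1] [1.4 1.9]
8 lever_axis [328.7 214.4] [-0.1 -1.6]
8 lever_ball [330.5 193.3] [ 0.7 -0.4]
8 disc [329.6 290.3] [ 1.  -1.5]
9 index_tip [416.7 256.2] [-0.6  6.6]
9 pin_top [215.6 399. ] [-2.2 -0.4]
9 lever_axis [328.6 296.4] [-0.9 -0.1]
9 lever_ball [329.7 204.1] [-0.2 -1. ]
9 disc [330.5 311.7] [ 3.7 -1. ]
C [578.4 -41. ] ang deg disc,idx,levaxis,ball [-18.6  12.   67.7  60. ]
pointer_tip [689.2 -78.3  40. ]
index_tip [694.8 -16.2  40. ]
pin_top [464.6  -2.7 140. ]
lever_axis [611.8  40.4 150. ]
lever_ball [651.8 109.7 150. ]
disc [578.4 -41.    0. ]
index [578.4 -41.    0. ]
lever [611.8  40.4   0. ]
[640.25806328  98.06854924 299.54274982] [-1.79999249e+02  1.00772766e-04  6.06643846e+01]
[1.5796e+01 4.3890e+00 9.9543e+01 1.2000e-02]
[1.57960e+01 4.38900e+00 1.61543e+02 1.20000e-02]
```

>>> {"api": "move_arm", "payload": {"plan": [{"x":8,"y":2,"z":20,"roll":0.01},{"x":15.8,"y":4.4,"z":50,"roll":0.01},{"x":15.8,"y":4.4,"z":80,"roll":0.01},{"x":15.8,"y":4.4,"z":110,"roll":0.01},{"x":15.8,"y":4.4,"z":130,"roll":0.01},{"x":15.8,"y":4.4,"z":145,"roll":0.01},{"x":15.8,"y":4.4,"z":155,"roll":0.01},{"x":15.8,"y":4.4,"z":160,"roll":0.01}], "fingers": 0.62}}

```text
t: 5.65
ee_pos: [651.1, 109.7, 137.9]
ee_rot: [-179.9, 0.1, 60.1]
wrist_force: [-0.8, 0.3, 0.1]
width: 54.0
grip_force: 0.0
```

Run:
```python
from h import *
v=np.load("v.npy")
s=env.read_state();print(s["ee_pos"],s["ee_rot"],s["wrist_force"],s["width"])
A=pts(v)["lever_axis"][:2]; d=s["ee_pos"][:2]-A; print(np.hypot(*d),np.degrees(np.arctan2(d[1],d[0])))
p=env.camera("side"); cv2.imwrite("pics/s2.png",cv2.resize(p["frame"][130:310,240:440],None,fx=3,fy=3,interpolation=3))
for k in np.arange(1,9)*.07: print(round(80*(np.cos(k)-1),1),round(-80*np.sin(k),1),round(-k,2))
```

```text
[651.05139006 109.6869068  137.85228152] [-1.79871803e+02  7.59075067e-02  6.00905418e+01] [-0.7584559   0.29408133  0.06532613] 54.00693907258515
79.61514594924151 60.470690062659315
-0.2 -5.6 -0.07
-0.8 -11.2 -0.14
-1.8 -16.7 -0.21
-3.1 -22.1 -0.28
-4.9 -27.4 -0.35
-7.0 -32.6 -0.42
-9.4 -37.7 -0.49
-12.2 -42.5 -0.56
```

View pics/s2.png

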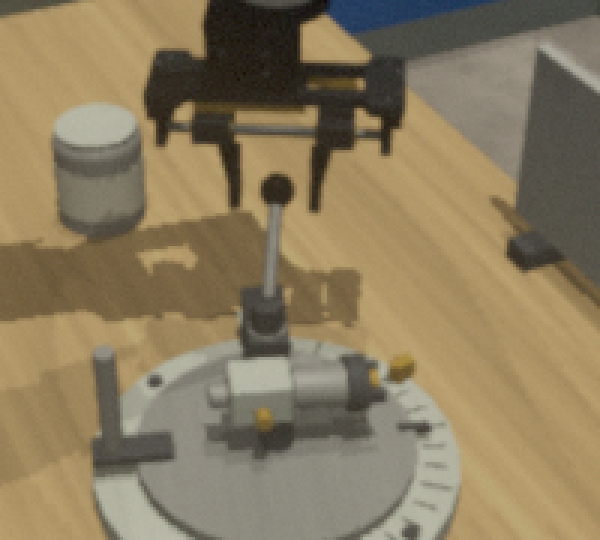

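The fingers straddle the ball (crop position about (277,190)). Now I push it anticlockwise.

>>> {"api": "move_arm", "payload": {"plan": [{"x":-0.2,"y":-5.6,"z":0,"roll":-0.07},{"x":-0.8,"y":-11.2,"z":0,"roll":-0.14},{"x":-1.8,"y":-16.7,"z":0,"roll":-0.21},{"x":-3.1,"y":-22.1,"z":0,"roll":-0.28},{"x":-4.9,"y":-27.4,"z":0,"roll":-0.35},{"x":-7.0,"y":-32.6,"z":0,"roll":-0.42},{"x":-9.4,"y":-37.7,"z":0,"roll":-0.49},{"x":-12.2,"y":-42.5,"z":0,"roll":-0.56}]}}

```text
t: 6.37
ee_pos: [610.8, 120.7, 141.4]
ee_rot: [179.7, -0.0, 92.4]
wrist_force: [1.0, 0.7, -0.8]
width: 53.7
grip_force: 0.9
```

>>> {"api": "move_arm", "payload": {"plan": [{"x":-0.2,"y":-5.6,"z":0,"roll":-0.07},{"x":-0.8,"y":-11.2,"z":0,"roll":-0.14},{"x":-1.8,"y":-16.7,"z":0,"roll":-0.21},{"x":-3.1,"y":-22.1,"z":0,"roll":-0.28},{"x":-4.9,"y":-27.4,"z":0,"roll":-0.35},{"x":-7.0,"y":-32.6,"z":0,"roll":-0.42},{"x":-9.4,"y":-37.7,"z":0,"roll":-0.49},{"x":-10.5,"y":-39.7,"z":0,"roll":-0.52}]}}

```text
t: 7.03
ee_pos: [570.6, 108.6, 141.4]
ee_rot: [179.8, 0.1, 122.1]
wrist_force: [0.4, 1.6, 0.3]
width: 54.1
grip_force: 0.7
```

Run:
```python
from h import *
v=np.load("v.npy")
s=env.read_state();print(s["ee_pos"],s["ee_rot"],s["wrist_force"],s["width"])
A=pts(v)["lever_axis"][:2]; d=s["ee_pos"][:2]-A; print(np.hypot(*d),np.degrees(np.arctan2(d[1],d[0])))
for n in("top","side","wrist"):
    p=env.camera(n)
    for r in env.place_of(p,"lever_ball")[:1]:
        b=atz(p,r["pixel"],150)-[*A,150]; print(n,r["pixel"],r["confidence"],np.hypot(*b[:2]),np.degrees(np.arctan2(b[1],b[0])))
```

```text
[570.6329423  108.61189978 141.36853494] [1.79789564e+02 8.56726286e-02 1.22128929e+02] [0.40361511 1.62877607 0.28961158] 54.140580298934566
79.66620879811161 121.12383984807252
side [304.6, 201.9] 0.58 69.56389245540717 116.67678902000283
wrist [351.7, 308.8] 0.75 81.98804169252905 112.44323518629761
```

Run:
```python
from h import *
v=np.load("v.npy"); b=pts(v)["pin_top"]
print(shift([b[0],b[1],200],161.4))
```

```text
[ -38.208 -148.492  -59.808   -0.689]
```

>>> {"api": "move_arm", "payload": {"plan": [{"x":0,"y":7,"z":0,"roll":0},{"x":0,"y":8,"z":-30,"roll":0},{"x":0,"y":8,"z":-60,"roll":0},{"x":-8,"y":-25,"z":-60,"roll":-0.12},{"x":-16,"y":-60,"z":-60,"roll":-0.24},{"x":-24,"y":-95,"z":-60,"roll":-0.36},{"x":-32,"y":-125,"z":-60,"roll":-0.48},{"x":-38,"y":-148,"z":-60,"roll":-0.6}]}}

```text
t: 8.0
ee_pos: [462.7, -3.3, 199.6]
ee_rot: [-180.0, -0.0, 156.7]
wrist_force: [-0.2, -0.2, 0.9]
width: 53.5
grip_force: 0.0
```

Run:
```python
from h import *
v=np.load("v.npy"); 
ps=[env.camera("wrist"),env.camera("top"),env.camera("side")]
v[5]=np.radians(112.2)
v=fit(ps,v,keys=("pointer_tip","index_tip","pin_top","lever_axis","lever_ball","disc"));show(v)
b=pts(v)["pin_top"]
np.save("v2.npy",v)
cv2.imwrite("pics/w3.png",ps[0]["frame"])
print(shift([b[0],b[1],99],180+np.degrees(v[2])), proj(ps[0],b))
```

```text
14 pin_top [320.4 260.5] [0.4 0.8]
14 disc [335.1 328.5] [-1.9 -0.7]
15 pointer_tip [353.3 185.3] [-1.6  4.2]
15 index_tip [322.4 191.1] [ 1.1 -2.1]
15 lever_axis [301.8 218.5] [ 1.  -3.5]
15 lever_ball [270.5 229.7] [-0.8 -0.8]
15 disc [336.  235.3] [1.9 1.2]
16 pointer_tip [382.7 272.4] [-0.5 -1.3]
16 index_tip [368.8 254.8] [-0.9 -2.3]
16 pin_top [273.3 246.4] [0. 0.]
16 lever_axis [330.1 214.7] [-2.3 -2. ]
16 lever_ball [303.2 197.7] [-0.9  1.3]
16 disc [330.1 288.3] [0.5 0.3]
C [578.7 -40.5] ang deg disc,idx,levaxis,ball [-17.7  16.7  68.8 112. ]
pointer_tip [690.1 -76.   40. ]
index_tip [692.7  -6.4  40. ]
pin_top [464.3  -4.1 140. ]
lever_axis [610.5  41.5 150. ]
lever_ball [580.5 115.7 150. ]
disc [578.7 -40.5   0. ]
index [578.7 -40.5   0. ]
lever [610.5  41.5   0. ]
[ -0.833  -1.598 100.576  -0.105] [320.83162832 261.25284826]
```

View pics/w3.png

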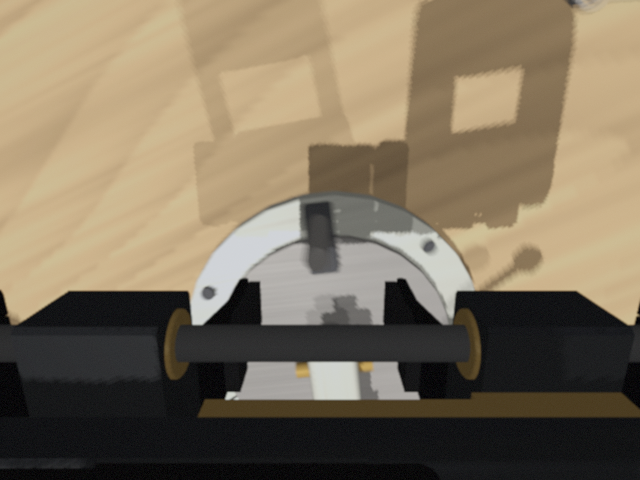

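>>> {"api": "move_arm", "payload": {"plan": [{"x":-0.8,"y":-1.6,"z":15,"roll":-0.1},{"x":-0.8,"y":-1.6,"z":35,"roll":-0.1},{"x":-0.8,"y":-1.6,"z":55,"roll":-0.1},{"x":-0.8,"y":-1.6,"z":75,"roll":-0.1},{"x":-0.8,"y":-1.6,"z":88,"roll":-0.1},{"x":-0.8,"y":-1.6,"z":96,"roll":-0.1},{"x":-0.8,"y":-1.6,"z":100,"roll":-0.1},{"x":-0.8,"y":-1.6,"z":100,"roll":-0.1}]}}

```text
t: 9.72
ee_pos: [464.1, -4.1, 99.0]
ee_rot: [-180.0, -0.1, 162.1]
wrist_force: [-0.1, -0.2, 0.5]
width: 54.1
grip_force: 0.0
```

Run:
```python
from h import *
s=env.read_state();print(s["ee_pos"],s["ee_rot"],s["wrist_force"],s["width"])
v=np.load("v2.npy"); C=v[:2]
# brass segmentation: index block, top and side
for n in("top","side"):
    p=env.camera(n)
    c=np.round(proj(p,[*(C+130*np.array([np.cos(.25),np.sin(.25)])),45])).astype(int)
    hsv=cv2.cvtColor(p["frame"],cv2.COLOR_BGR2HSV)
    m=((hsv[...,1]>150)&(hsv[...,0]>12)&(hsv[...,0]<30)).astype(np.uint8)
    nn,l,st,ce=cv2.connectedComponentsWithStats(m)
    for i in range(1,nn):
        if np.linalg.norm(ce[i]-c)<25 and st[i,4]>4:
            for z in (40,46): q=atz(p,ce[i],z)[:2]-C; print(n,ce[i],st[i,4],z,np.hypot(*q),np.degrees(np.arctan2(q[1],q[0])))
    cv2.imwrite(f"pics/i_{n}.png",cv2.resize(p["frame"][c[1]-25:c[1]+35,c[0]-25:c[0]+45],None,fx=5,fy=5,interpolation=2)); print(c)
a=[cv2.imread(f"pics/i_{n}.png") for n in("top","side")]; cv2.imwrite("pics/i.png",np.hstack(a))
```

```text
[464.11356588  -4.07759023  99.04254565] [-1.79994171e+02 -6.21441222e-02  1.62073068e+02] [-0.05086719 -0.17415974  0.51606632] 54.062115353057244
top [322.76666667 183.66666667] 30 40 132.42807228433742 15.631768645072736
top [322.76666667 183.66666667] 30 46 131.11812960670068 15.800742779041757
[324 184]
side [373.46153846 250.84615385] 13 40 133.0192724441438 14.62131732521153
side [373.46153846 250.84615385] 13 46 127.90736893632341 12.517999253138283
[373 250]
```

View pics/i.png

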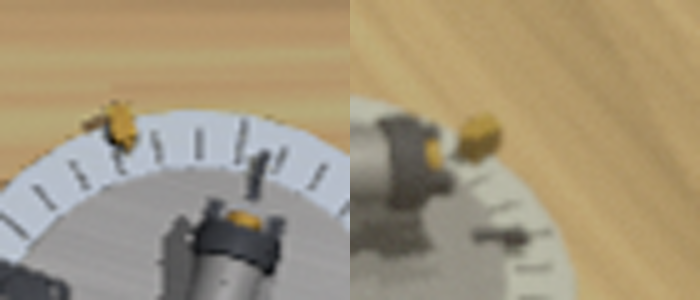

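Index block is at top-view (323,184), about 15°; the pointer is at about -18°. Grip the pin and turn the head anticlockwise by about 0.56 rad.

>>> {"api": "move_arm", "payload": {"plan": [{"x":0,"y":0,"z":0,"roll":0},{"x":0,"y":0,"z":0,"roll":0},{"x":0,"y":0,"z":0,"roll":0},{"x":0,"y":0,"z":0,"roll":0},{"x":0,"y":0,"z":0,"roll":0},{"x":0,"y":0,"z":0,"roll":0},{"x":0,"y":-1.2,"z":0,"roll":-0.01},{"x":0,"y":-3.6,"z":0,"roll":-0.03}], "fingers": 0, "grip_force": 25}}

```text
t: 10.48
ee_pos: [463.4, -6.9, 99.6]
ee_rot: [179.9, 0.0, 163.8]
wrist_force: [2.1, 3.8, 0.0]
width: 15.2
grip_force: 25.0
```

Run:
```python
from h import *
s=env.read_state();print(s["ee_pos"],s["ee_rot"],s["wrist_force"],s["width"])
for k in np.arange(1,9)*.066: print(round(120*(np.cos(k)-1),1),round(-120*np.sin(k),1),round(-k,3))
```

```text
[463.40529274  -6.85751346  99.62361751] [1.79925374e+02 1.74899076e-02 1.63813046e+02] [2.0607375  3.78402496 0.02249903] 15.153829780940052
-0.3 -7.9 -0.066
-1.0 -15.8 -0.132
-2.3 -23.6 -0.198
-4.2 -31.3 -0.264
-6.5 -38.9 -0.33
-9.3 -46.3 -0.396
-12.6 -53.5 -0.462
-16.3 -60.5 -0.528
```

>>> {"api": "move_arm", "payload": {"plan": [{"x":-0.3,"y":-7.9,"z":0,"roll":-0.066},{"x":-1.0,"y":-15.8,"z":0,"roll":-0.132},{"x":-2.3,"y":-23.6,"z":0,"roll":-0.198},{"x":-4.2,"y":-31.3,"z":0,"roll":-0.264},{"x":-6.5,"y":-38.9,"z":0,"roll":-0.33},{"x":-9.3,"y":-46.3,"z":0,"roll":-0.396},{"x":-12.6,"y":-53.5,"z":0,"roll":-0.462},{"x":-16.3,"y":-60.5,"z":0,"roll":-0.528}]}}

```text
t: 11.15
ee_pos: [461.9, -69.6, 99.6]
ee_rot: [179.9, 0.0, -165.8]
wrist_force: [1.5, 4.5, 1.2]
width: 15.6
grip_force: 25.0
```

Run:
```python
from h import *
env.camera("top")
s=env.read_state();print(s["ee_pos"],s["ee_rot"],s["wrist_force"],s["width"])
v=np.load("v2.npy"); C=v[:2]; d=C-s["ee_pos"][:2]; print("disc from tcp",np.hypot(*d),np.degrees(np.arctan2(d[1],d[0])))
a=[]
for n in("top","side"):
    p=env.camera(n)
    for k in ("pointer_tip","index_tip"):
        for r in env.place_of(p,k)[:2]:
            q=atz(p,r["pixel"],40)[:2]-C; print(n,k,np.round(r["pixel"],1),round(r["confidence"],2),np.hypot(*q),np.degrees(np.arctan2(q[1],q[0])))
    c=np.round(proj(p,[*(C+120*np.array([np.cos(.25),np.sin(.25)])),40])).astype(int); print(c)
    a.append(cv2.resize(p["frame"][c[1]-25:c[1]+35,c[0]-35:c[0]+35],None,fx=5.6,fy=5.6,interpolation=2))
cv2.imwrite("pics/j.png",np.hstack(a))
```

```text
[462.30751857 -71.17550793  99.62506176] [ 1.79999765e+02  7.52867399e-03 -1.65657927e+02] [-0.12208839  0.82817056  1.30437689] 15.169509369976812
disc from tcp 120.31643819287353 14.750933574490992
top pointer_tip [323.3 188.8] 0.62 119.67395345816617 16.81269527921194
top pointer_tip [308.3 223.4] 0.36 78.54767026365468 68.45498876752463
top index_tip [326.1 190. ] 0.38 114.81036855876214 13.989119272941693
[325 188]
side pointer_tip [365.8 254.5] 0.65 110.04303771574953 15.761010187644214
side index_tip [369.  253.1] 0.58 119.2630196883556 15.080065468704973
[370 253]
```

View pics/j.png

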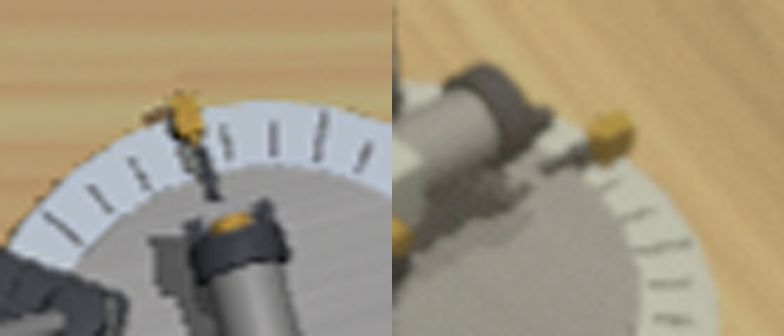

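The pointer and tooth are nearly in line in both crops. I'll release the pin and check from closer with the wrist camera.

>>> {"api": "move_arm", "payload": {"plan": [{"x":0,"y":0,"z":0,"roll":0},{"x":0,"y":0,"z":0,"roll":0},{"x":0,"y":0,"z":0,"roll":0},{"x":0,"y":0,"z":0,"roll":0},{"x":0,"y":0,"z":-20,"roll":0},{"x":0,"y":0,"z":-50,"roll":0},{"x":0,"y":0,"z":-85,"roll":0},{"x":0,"y":0,"z":-115,"roll":0}], "fingers": 0.62}}

```text
t: 12.17
ee_pos: [461.5, -69.6, 215.9]
ee_rot: [180.0, -0.0, -166.0]
wrist_force: [0.6, 0.6, -0.3]
width: 52.5
grip_force: 0.0
```

Run:
```python
from h import *
print(shift([750,5,215],-165.7))
```

```text
[-2.97949e+02  2.37000e+00  9.19000e-01 -4.00000e-03]
```

>>> {"api": "move_arm", "payload": {"plan": [{"x":-37,"y":0,"z":0,"roll":0},{"x":-75,"y":0,"z":0,"roll":0},{"x":-112,"y":0,"z":0,"roll":0},{"x":-150,"y":0,"z":0,"roll":0},{"x":-187,"y":0,"z":0,"roll":0},{"x":-225,"y":0,"z":0,"roll":0},{"x":-262,"y":0,"z":0,"roll":0},{"x":-298,"y":0,"z":0,"roll":0}]}}

```text
t: 12.83
ee_pos: [752.2, 3.5, 213.9]
ee_rot: [179.9, -0.1, -165.9]
wrist_force: [1.0, 0.2, -0.6]
width: 54.2
grip_force: 0.0
```

Run:
```python
from h import *
for i in range(3): env.camera("wrist")
p=env.camera("wrist")
v=np.load("v2.npy"); C=v[:2]
for k in ("pointer_tip","index_tip"):
    for r in env.place_of(p,k)[:2]:
        q=atz(p,r["pixel"],40)[:2]-C; print(k,np.round(r["pixel"],1),round(r["confidence"],2),np.hypot(*q),np.degrees(np.arctan2(q[1],q[0])))
c=np.round(proj(p,[*(C+118*np.array([np.cos(.26),np.sin(.26)])),40])).astype(int); print(c)
o=np.clip(c-[65,50],0,[510,380]); print(o, p["world_from_camera"][:3,3])
cv2.imwrite("pics/full5.png",p["frame"]); cv2.imwrite("pics/k.png",cv2.resize(p["frame"][o[1]:o[1]+100,o[0]:o[0]+130],None,fx=6,fy=6,interpolation=2))
```

```text
pointer_tip [322.1 140.7] 0.56 117.17380218260008 14.760549387253695
index_tip [324.6 143.8] 0.54 119.66600362337877 15.723219156495345
[322 142]
[257  92] [679.15296636 -14.31285973 375.18455721]
```

View pics/k.png

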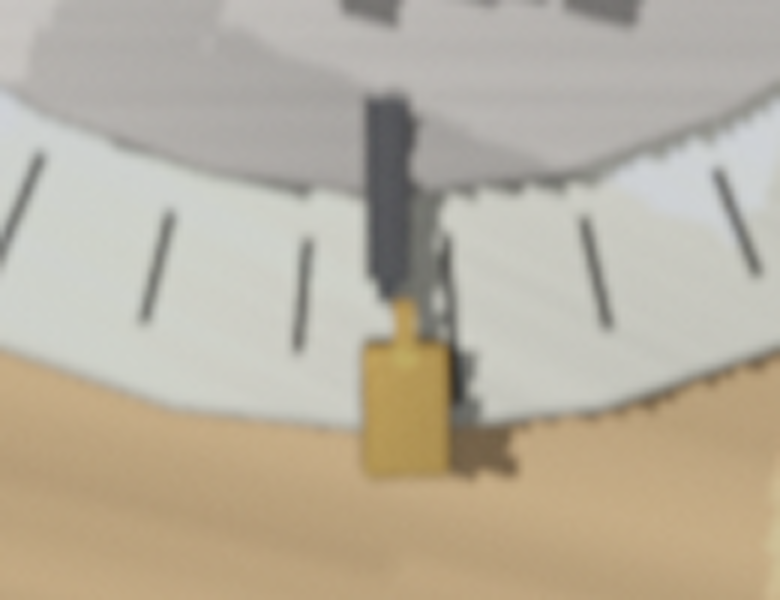

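The crop shows the pointer tip at (391,295) and the tooth at (404,302), about 1.8 mm or 0.015 rad apart, so it is inside tolerance. Next I retighten the clamp.

Run:
```python
from h import *
print(shift([580.8,115.3,210],112.2))
```

```text
[136.225 150.564   3.897   1.428]
```

>>> {"api": "move_arm", "payload": {"plan": [{"x":15,"y":17,"z":4,"roll":0.12},{"x":32,"y":36,"z":4,"roll":0.24},{"x":50,"y":55,"z":4,"roll":0.36},{"x":68,"y":75,"z":4,"roll":0.48},{"x":86,"y":95,"z":4,"roll":0.6},{"x":104,"y":115,"z":4,"roll":0.72},{"x":122,"y":135,"z":4,"roll":0.84},{"x":136,"y":150.5,"z":4,"roll":0.96}]}}

```text
t: 13.8
ee_pos: [578.8, 115.7, 211.3]
ee_rot: [-180.0, -0.1, 138.7]
wrist_force: [-0.2, 0.3, -0.3]
width: 54.1
grip_force: 0.0
```

Run:
```python
from h import *
print(shift([580.8,115.3,138],112.2))
```

```text
[-1.784  1.015 73.273  0.462]
```

>>> {"api": "move_arm", "payload": {"plan": [{"x":0,"y":0,"z":0,"roll":0.12},{"x":0,"y":0,"z":0,"roll":0.24},{"x":0,"y":0,"z":10,"roll":0.36},{"x":0,"y":0,"z":25,"roll":0.46},{"x":0,"y":0,"z":42,"roll":0.46},{"x":0,"y":0,"z":58,"roll":0.46},{"x":0,"y":0,"z":69,"roll":0.46},{"x":0,"y":0,"z":72,"roll":0.46}]}}

```text
t: 14.47
ee_pos: [580.3, 114.7, 137.3]
ee_rot: [-179.8, -0.1, 112.6]
wrist_force: [-0.5, 0.1, -0.4]
width: 54.4
grip_force: 0.0
```

Run:
```python
from h import *
env.camera("wrist");p=env.camera("wrist")
v=np.load("v2.npy"); A=pts(v)["lever_axis"][:2]
s=env.read_state();print(A,s["ee_pos"],s["ee_rot"],s["wrist_force"],s["width"])
d=s["ee_pos"][:2]-A; print("tcp",np.hypot(*d),np.degrees(np.arctan2(d[1],d[0])))
for r in env.place_of(p,"lever_ball")[:1]:
    b=atz(p,r["pixel"],150)[:2]-A; print(r["confidence"],np.hypot(*b),np.degrees(np.arctan2(b[1],b[0])))
for k in np.arange(1,9)*.05: print(round(80*(np.cos(k)-1),1),round(80*np.sin(k),1),round(k,3))
```

```text
[610.45541902  41.51379509] [581.70861577 114.87776668 138.48685595] [-1.79933686e+02 -2.46360618e-02  1.12665034e+02] [-0.48413091 -0.00432336  0.42278719] 54.30644052598854
tcp 78.79499365227537 111.39714107870199
0.81 79.6551769184113 111.38681066669835
-0.1 4.0 0.05
-0.4 8.0 0.1
-0.9 12.0 0.15
-1.6 15.9 0.2
-2.5 19.8 0.25
-3.6 23.6 0.3
-4.9 27.4 0.35
-6.3 31.2 0.4
```

>>> {"api": "move_arm", "payload": {"plan": [{"x":-0.1,"y":4.0,"z":0,"roll":0.05},{"x":-0.4,"y":8.0,"z":0,"roll":0.1},{"x":-0.9,"y":12.0,"z":0,"roll":0.15},{"x":-1.6,"y":15.9,"z":0,"roll":0.2},{"x":-2.2,"y":18.6,"z":0,"roll":0.235},{"x":-2.9,"y":21.3,"z":0,"roll":0.27},{"x":-3.6,"y":23.8,"z":0,"roll":0.303},{"x":-4.5,"y":26.4,"z":0,"roll":0.336}]}}

```text
t: 15.28
ee_pos: [608.9, 121.0, 139.8]
ee_rot: [179.9, 0.0, 93.4]
wrist_force: [-0.6, -0.9, 0.2]
width: 54.1
grip_force: 0.4
```

```bash
cat > f.py <<'E'
from h import *
v=np.load("v2.npy"); A=pts(v)["lever_axis"][:2]
s=env.read_state(); d=s["ee_pos"][:2]-A; a=np.arctan2(d[1],d[0]); t=np.array([np.sin(a),-np.cos(a)])
f=s["wrist_force"][:2]
print("r",np.hypot(*d),"ang",np.degrees(a),"yaw",s["ee_rot"][2],"cw push",-f@t,"radial",f@d/np.hypot(*d),"grip",s["grip_force"],s["t"])
E
python3 f.py; python3 -c "
import numpy as np
for k in np.arange(1,9)*.02: print(round(80*(np.cos(k)-1),1),round(80*np.sin(k),1),round(k,3))"
```

```text
r 79.5264156385668 ang 91.09334881162553 yaw 93.35701357938954 cw push 0.5934347232101053 radial -0.9132967786234009 grip 0.39833192713558674 15.2833
-0.0 1.6 0.02
-0.1 3.2 0.04
-0.1 4.8 0.06
-0.3 6.4 0.08
-0.4 8.0 0.1
-0.6 9.6 0.12
-0.8 11.2 0.14
-1.0 12.7 0.16
```

Still loose. I'll use slow steps of 0.12 rad per call.

>>> {"api": "move_arm", "payload": {"plan": [{"x":0,"y":1.2,"z":0,"roll":0.015},{"x":0,"y":2.4,"z":0,"roll":0.03},{"x":-0.1,"y":3.6,"z":0,"roll":0.045},{"x":-0.1,"y":4.8,"z":0,"roll":0.06},{"x":-0.2,"y":6.0,"z":0,"roll":0.075},{"x":-0.3,"y":7.2,"z":0,"roll":0.09},{"x":-0.4,"y":8.4,"z":0,"roll":0.105},{"x":-0.6,"y":9.6,"z":0,"roll":0.12}]}}

```text
t: 15.95
ee_pos: [618.3, 121.2, 138.5]
ee_rot: [-180.0, -0.0, 86.5]
wrist_force: [-0.3, -1.0, 0.3]
width: 54.0
grip_force: 0.4
```

```bash
python3 f.py
```

```text
r 80.11943078639008 ang 84.35042195287882 yaw 86.48195975261314 cw push 0.16070917923455708 radial -1.0420714561759983 grip 0.44966161251068115 15.95
```

>>> {"api": "move_arm", "payload": {"plan": [{"x":0,"y":1.2,"z":0,"roll":0.015},{"x":0,"y":2.4,"z":0,"roll":0.03},{"x":-0.1,"y":3.6,"z":0,"roll":0.045},{"x":-0.1,"y":4.8,"z":0,"roll":0.06},{"x":-0.2,"y":6.0,"z":0,"roll":0.075},{"x":-0.3,"y":7.2,"z":0,"roll":0.09},{"x":-0.4,"y":8.4,"z":0,"roll":0.105},{"x":-0.6,"y":9.6,"z":0,"roll":0.12}]}}

```text
t: 16.62
ee_pos: [627.9, 120.0, 138.5]
ee_rot: [-180.0, 0.0, 79.6]
wrist_force: [-1.0, -0.4, -0.5]
width: 53.7
grip_force: 0.4
```

```bash
python3 f.py
```

```text
r 80.36646222861785 ang 77.44747823529272 yaw 79.60138685424523 cw push 0.9328476534012422 radial -0.640480434495899 grip 0.3812619298696518 16.6167
```

>>> {"api": "move_arm", "payload": {"plan": [{"x":0,"y":1.2,"z":0,"roll":0.015},{"x":0,"y":2.4,"z":0,"roll":0.03},{"x":-0.1,"y":3.6,"z":0,"roll":0.045},{"x":-0.1,"y":4.8,"z":0,"roll":0.06},{"x":-0.2,"y":6.0,"z":0,"roll":0.075},{"x":-0.3,"y":7.2,"z":0,"roll":0.09},{"x":-0.4,"y":8.4,"z":0,"roll":0.105},{"x":-0.6,"y":9.6,"z":0,"roll":0.12}]}}

```text
t: 17.28
ee_pos: [637.2, 117.7, 138.5]
ee_rot: [-180.0, -0.0, 72.7]
wrist_force: [-0.1, -1.0, 0.8]
width: 53.6
grip_force: 0.4
```

```bash
python3 f.py
```

```text
r 80.76988363976204 ang 70.63602280754027 yaw 72.72630603062089 cw push -0.26206647340632666 radial -0.933804264374264 grip 0.3841874934732914 17.2833
```

>>> {"api": "move_arm", "payload": {"plan": [{"x":0,"y":1.2,"z":0,"roll":0.015},{"x":-0.1,"y":2.4,"z":0,"roll":0.03},{"x":-0.2,"y":3.6,"z":0,"roll":0.045},{"x":-0.4,"y":4.8,"z":0,"roll":0.06},{"x":-0.5,"y":6.0,"z":0,"roll":0.075},{"x":-0.7,"y":7.2,"z":0,"roll":0.09},{"x":-0.9,"y":8.4,"z":0,"roll":0.105},{"x":-1.2,"y":9.6,"z":0,"roll":0.12}]}}

```text
t: 17.95
ee_pos: [645.4, 114.0, 138.5]
ee_rot: [-179.9, 0.0, 65.8]
wrist_force: [-3.6, 1.6, 0.9]
width: 54.4
grip_force: 1.6
```

```bash
python3 f.py
```

```text
r 80.49976906581851 ang 64.28811183069938 yaw 65.84734460332872 cw push 3.9262575137890954 radial -0.1397760027715001 grip 1.6406254470348358 17.95
```

The clamp bites at 3.9 N. I continue more slowly.

>>> {"api": "move_arm", "payload": {"plan": [{"x":0,"y":1.0,"z":0,"roll":0.012},{"x":-0.1,"y":2.0,"z":0,"roll":0.025},{"x":-0.1,"y":3.0,"z":0,"roll":0.037},{"x":-0.2,"y":4.0,"z":0,"roll":0.05},{"x":-0.3,"y":5.0,"z":0,"roll":0.062},{"x":-0.4,"y":6.0,"z":0,"roll":0.075},{"x":-0.5,"y":7.0,"z":0,"roll":0.087},{"x":-0.6,"y":8.0,"z":0,"roll":0.1}]}}

```text
t: 18.62
ee_pos: [651.2, 110.5, 138.4]
ee_rot: [-179.8, 0.1, 60.1]
wrist_force: [-6.5, 2.9, 3.9]
width: 54.1
grip_force: 3.5
```

```bash
python3 f.py
```

```text
r 80.10602547434114 ang 59.4169801405555 yaw 60.14108733557615 cw push 7.098635922094518 radial -0.8130604732582175 grip 3.5488877445459366 18.6167
```

>>> {"api": "move_arm", "payload": {"plan": [{"x":0,"y":1.0,"z":0,"roll":0.012},{"x":-0.1,"y":2.0,"z":0,"roll":0.025},{"x":-0.1,"y":3.0,"z":0,"roll":0.037},{"x":-0.2,"y":4.0,"z":0,"roll":0.05},{"x":-0.3,"y":5.0,"z":0,"roll":0.062},{"x":-0.4,"y":6.0,"z":0,"roll":0.075},{"x":-0.5,"y":7.0,"z":0,"roll":0.087},{"x":-0.6,"y":8.0,"z":0,"roll":0.1}]}}

```text
t: 19.28
ee_pos: [655.6, 106.8, 138.3]
ee_rot: [-179.5, 0.2, 54.4]
wrist_force: [-9.6, 2.9, 5.8]
width: 53.9
grip_force: 5.1
```

```bash
python3 f.py
```

```text
r 79.35829876796232 ang 55.32280286350591 yaw 54.425456921331254 cw push 9.517300407746948 radial -3.1136739307240036 grip 5.093895792961121 19.2833
```

```bash
python3 - <<'E'
from h import *
v=np.load("v2.npy"); A=pts(v)["lever_axis"][:2]
a=[]
for n in("side","wrist"):
    p=env.camera(n)
    for r in env.place_of(p,"lever_ball")[:1]:
        b=atz(p,r["pixel"],150)[:2]-A; print(n,r["pixel"],r["confidence"],np.hypot(*b),np.degrees(np.arctan2(b[1],b[0])))
    a.append(p["frame"])
a=[cv2.resize(a[0][130:280,260:430],(390,344),interpolation=2),cv2.resize(a[1][160:440,160:480],(393,344))]
cv2.imwrite("pics/m.png",np.hstack(a))
E
python3 f.py
```

```text
side [329.7, 192.8] 0.64 79.9360068690093 61.269918745390065
wrist [288.9, 316.6] 0.7 79.70464961535585 65.2842798798839
r 79.58474196999252 ang 54.95192518180622 yaw 54.459015456558454 cw push 9.5968339728555 radial -2.7448565329409242 grip 4.723702222108841 19.4833
```

View pics/m.png

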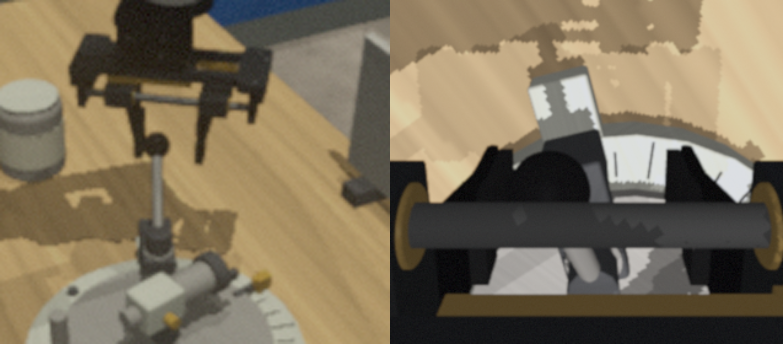

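>>> {"api": "move_arm", "payload": {"plan": [{"x":0,"y":0.6,"z":0,"roll":0.007},{"x":0,"y":1.2,"z":0,"roll":0.014},{"x":-0.1,"y":1.8,"z":0,"roll":0.02},{"x":-0.1,"y":2.4,"z":0,"roll":0.027},{"x":-0.1,"y":3.0,"z":0,"roll":0.034},{"x":-0.2,"y":3.6,"z":0,"roll":0.04},{"x":-0.2,"y":4.2,"z":0,"roll":0.047},{"x":-0.3,"y":4.8,"z":0,"roll":0.054}]}}

```text
t: 20.15
ee_pos: [658.0, 104.6, 138.2]
ee_rot: [-179.3, 0.3, 51.4]
wrist_force: [-12.4, 5.4, 7.0]
width: 54.1
grip_force: 6.7
```

```bash
python3 f.py; python3 -c "
from h import *
env.camera('top')"; python3 f.py
```

```text
r 79.01413871679944 ang 52.98302781025396 yaw 51.35251519164176 cw push 13.12342670925815 radial -3.1204414193387424 grip 6.709153801202774 20.15
r 79.08151513807879 ang 52.774124878151746 yaw 51.33192188618725 cw push 11.325505194700094 radial -2.5309238000996506 grip 5.965849310159683 20.2
```

The moving push is 13.1 N, about 64 N of clamp force, well inside the window. Back off and lift away.

>>> {"api": "move_arm", "payload": {"plan": [{"x":0,"y":-3,"z":0,"roll":0},{"x":0,"y":-7,"z":0,"roll":0},{"x":0,"y":-11,"z":0,"roll":0},{"x":0,"y":-13,"z":0,"roll":0},{"x":0,"y":-13,"z":-15,"roll":0},{"x":0,"y":-13,"z":-40,"roll":0},{"x":0,"y":-13,"z":-70,"roll":0},{"x":0,"y":-13,"z":-100,"roll":0}]}}

```text
t: 20.87
ee_pos: [654.1, 110.1, 239.3]
ee_rot: [179.9, -0.0, 51.4]
wrist_force: [0.8, -0.7, 0.2]
width: 53.9
grip_force: 0.0
```

Run:
```python
from h import *
env.camera("wrist")
v=np.load("v2.npy"); A=pts(v)["lever_axis"][:2]; C=v[:2]
for n in("top","side","wrist"):
    p=env.camera(n)
    for k,O,z in(("lever_ball",A,150),("pointer_tip",C,40),("index_tip",C,40)):
        for r in env.place_of(p,k)[:1]:
            b=atz(p,r["pixel"],z)[:2]-O; print(n,k,np.round(r["pixel"]),round(r["confidence"],2),np.hypot(*b),np.degrees(np.arctan2(b[1],b[0])))
print(shift([750,5,235],-165.7))
```

```text
top pointer_tip [329. 189.] 0.72 116.46358414936037 10.394567712543052
top index_tip [324. 190.] 0.48 116.45582385272262 15.921093355573333
side lever_ball [326. 193.] 0.69 80.74478873130944 66.82669885762041
side pointer_tip [369. 252.] 0.92 122.3380412056308 16.976073669500323
side index_tip [369. 251.] 0.73 124.44385378540737 17.444234985053132
wrist lever_ball [310. 247.] 0.89 80.10395793068591 64.86532277103709
wrist pointer_tip [434. 280.] 0.91 118.22445614986627 14.938598280079546
[-21.884 141.577   2.791  -2.494]
```

```bash
python3 -c "
from h import *
print(shift([655,-57,216],51.4))"
```

```text
[-129.621  106.056   21.791   -0.   ]
```

>>> {"api": "move_arm", "payload": {"plan": [{"x":-20,"y":16,"z":0,"roll":0},{"x":-40,"y":33,"z":0,"roll":0},{"x":-62,"y":51,"z":0,"roll":0},{"x":-85,"y":70,"z":5,"roll":0},{"x":-105,"y":86,"z":10,"roll":0},{"x":-120,"y":98,"z":16,"roll":0},{"x":-128,"y":104,"z":20,"roll":0},{"x":-130,"y":106,"z":22,"roll":0}]}}

```text
t: 22.18
ee_pos: [654.5, -59.1, 215.6]
ee_rot: [-179.9, 0.0, 51.2]
wrist_force: [0.8, 0.6, -0.2]
width: 54.2
grip_force: 0.0
```

Run:
```python
from h import *
for i in range(3): env.camera("wrist")
p=env.camera("wrist")
v=np.load("v2.npy"); C=v[:2]
for k in ("pointer_tip","index_tip"):
    for r in env.place_of(p,k)[:2]:
        q=atz(p,r["pixel"],40)[:2]-C; print(k,np.round(r["pixel"],1),round(r["confidence"],2),np.hypot(*q),np.degrees(np.arctan2(q[1],q[0])))
c=np.round(proj(p,[*(C+118*np.array([np.cos(.26),np.sin(.26)])),40])).astype(int)
o=np.clip(c-[65,50],0,[510,380]); print(c,env.read_state()["wrist_force"])
cv2.imwrite("pics/n.png",cv2.resize(p["frame"][o[1]:o[1]+100,o[0]:o[0]+130],None,fx=6,fy=6,interpolation=2))
```

```text
pointer_tip [322.9 144.9] 0.67 116.55324032449603 14.946901414590132
index_tip [325.2 141.8] 0.89 119.67649268349972 14.927456209720901
[324 144] [-0.59555836  0.35585032  0.37950608]
```

View pics/n.png

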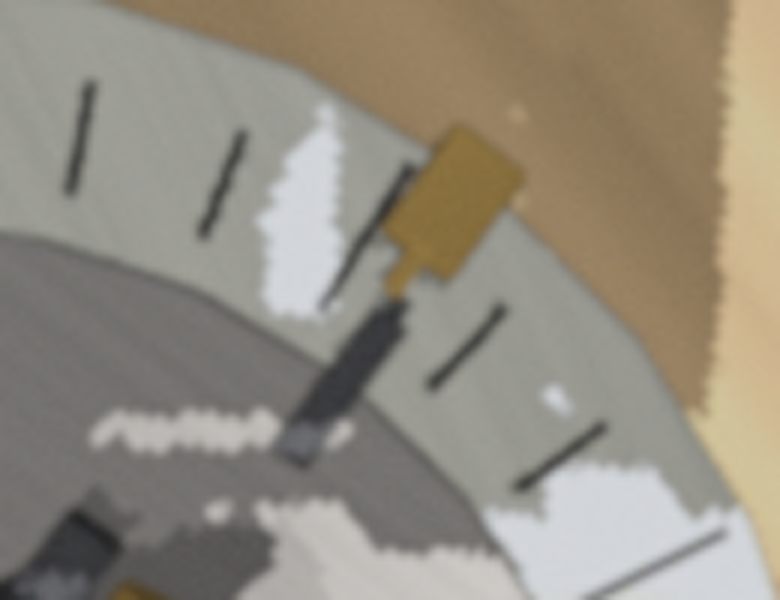

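The pointer tip at (398,305) meets the tooth at (397,290), so the head is aligned. The clamp is snug and the robot is clear, so I hand in the job.

```bash
python3 -c "
from workcell import env
print(env.close_job())"
```

```text
the job is handed in; nothing more can be done
None
```

The job is handed in: the head points at the index block (tip and tooth in line in the last close-up), the clamp was retightened to a 13 N slow push (about 64 N of clamp force), and the arm is clear of everything.

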